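# Refit the guide roller stack on the frame wiring jig

## Task

The guide roller is already on the unfinished spindle of the frame wiring jig. Slide the brass spacer sleeve down onto the roller's bearing, put the steel washer on top of it, both fully home, then swing the hinged latch at the top of the spindle over the washer until it clicks down level, as on the finished spindle at the jig's other end. Leave the dish, the block plane and the standing marking tube where they are.

Things in the scene. Friction and masses are not known exactly. Their poses are not given: they have to be found in the camera images.
- jig: frame wiring jig, fixed: plywood board 15 mm thick, 220 mm (its x) by 550 mm (its y), lying flat with a pine frame (top at 37 mm above the counter) clamped on it. Origin on the counter surface exactly under the axis of the spindle to be finished, which stands 85 mm in from the board's front edge (its -x edge) and 50 mm in from its -y end; z up. The frame's side bar begins 50 mm from the spindle axis toward +y. A finished spindle (not to be touched) stands at x 45, y 447 mm
- spindle_seat (a point): the place where the spacer's underside sits: on the spindle axis, at the top of the bearing's inner ring (24 mm across), 35 mm above the counter; axes as the jig's. The white roller around it is 42 mm across, its top 2 mm lower, and turns freely. The upright steel shaft is 12 mm thick and reaches 28 mm above the seat; its end is chamfered
- latch_hinge (a point): pivot of the latch, on the spindle axis in the slotted top of the shaft, 66.5 mm above the counter (31.5 mm above the seat); axes as the jig's. The latch swings in the jig's x-z plane: from upright over toward the jig's -x side
- latch_tip (a point): rounded end of the latch, a round steel bar 8 mm thick whose tip lies 20 mm from the pivot: straight above it (86.5 mm over the counter) when upright, in line with the shaft so that the parts pass over it; 20 mm to the jig's -x side of the pivot when swung down. Its z axis points from pivot to tip
- latch (a joint): angle of the latch in rad: 0 upright, 1.571 level over the washer (its underside then 1.5 mm above a washer that is home). A spring plunger holds it at both ends: pushed past half way (0.79) it snaps down to 1.571 by itself, short of that it springs back upright. Pushing it over takes about 3 N at the tip, 6 N half way up
- spacer: brass spacer sleeve: a short tube standing on end on the counter, 24 mm outside, 16 mm bore, 20 mm long, about 45 g; origin at the centre of its underside, z along its axis
- spacer_mid (a point): middle of the spacer sleeve, on its axis, 10 mm above its underside
- washer: thick steel washer lying flat on the counter: 42 mm outside, 16 mm bore, 6 mm thick, about 56 g; origin at the centre of its underside, z along its axis
- washer_mid (a point): middle of the washer, on its axis, 3 mm above its underside
- dish: white ceramic dish, 90 mm across and 30 mm high, with small brass eyelets in it; origin under its centre; a bystander
- block_plane: small steel block plane, 150 x 44 x 45 mm, standing on its sole; origin under its middle; a bystander
- tube_standing: clear plastic queen marking tube, 37 mm across, 116 mm tall, standing on end; origin under its centre; a bystander
Not all that is in view belongs to the job. Of the things like the washer, leave any that is orange or red; of the rest the smaller one is meant.

How it is judged:
On the way, in this order (a step that is already met when the one before it is completed fails the run):
1. the spacer sleeve is home on the bearing (horizontal distance between spacer_mid and spindle_seat below 0.005 m and z of spacer_mid in the frame of spindle_seat between 0.007 and 0.013 m and angle between the z axis of spacer_mid and the z axis of spindle_seat, either way round below 0.1 rad), for 0.2 s.
2. the washer is home on the spacer, the latch still up (all of step 1 and horizontal distance between washer_mid and spindle_seat below 0.005 m and z of washer_mid in the frame of spindle_seat between 0.02 and 0.026 m and angle between the z axis of washer_mid and the z axis of spindle_seat, either way round below 0.1 rad and value of joint latch below 0.79 rad), for 0.2 s.
3. the latch is swung over the washer and seated (value of joint latch above 1.47 rad), for 0.2 s.
At the end, for the whole second after the job is handed in: spacer on the spindle seated on the bearing (middle within 5 mm of the axis and 3 mm of its height, square within 0.1 rad), washer likewise on the spacer, latch down within 0.1 rad of level (joint above 1.47), all at rest (all of step 1 and horizontal distance between washer_mid and spindle_seat below 0.005 m and z of washer_mid in the frame of spindle_seat between 0.02 and 0.026 m and angle between the z axis of washer_mid and the z axis of spindle_seat, either way round below 0.1 rad and value of joint latch above 1.47 rad and linear speed of each of spacer, washer below 0.02 m/s); the robot touches nothing.
It fails at once if the dish, block plane or standing marking tube is shifted by more than 30 mm (distance of any of dish, block_plane, tube_standing from where it was at the start of the episode above 0.03 m).
It also fails if it takes over 64 s, if anything falls off the work surface, if the arm or the gripper's body presses on something with over 40 N, if the wrist force passes 120 N, or if a joint passes its speed limit or range.

## Robot

A 7-joint arm with a two-finger parallel gripper is mounted at the origin on the work surface. World frame = base frame: x ahead of the robot, y to its left, z up, the work surface at z = 0. Lengths are in m, angles in rad, forces in N, time in s.
With the tool pointing down it reaches from about 0.425 to 0.925 m from the base axis. Payload 6.8 kg.
Tool frame: the origin (TCP) lies midway between the tips of the shut fingers; the grasp point (between the pads) lies 19 mm behind it; z points along the fingers, y is the line along which they close (so a half turn about z gives the same grasp; the last joint's range is limited). The gripper opens to 85 mm and grips with 20 to 120 N. Pads are 22 mm wide; open, the fingers measure 114 mm over their backs; the gripper's body (76 mm by 85 mm) begins 54 mm behind the grasp point. The pads swing forward as they close: fully open they stand 13 mm farther back than shut.
Start: joints at [0.995, 0.477, 0.022, 1.555, -0.011, 1.109, -0.083], TCP at [0.304, -0.602, 0.196] pointing down, gripper open.
Joint ranges: [-2.96, 2.96], [-0.34, 2.1], [-1.41, 1.46], [0.24, 2.44], [-1.37, 4.51], [0.17, 1.92], [-2.96, 2.96]. Speed limits (rad/s): [2.39, 2.39, 3.14, 3.14, 3.14, 3.14, 3.14].

## Interface

Orientations are given as a unit quaternion [w, x, y, z].
In Python, from station import bot, imaging gives the robot as it stands.
- The arm moves only by the tool move_arm, never from a script. Its argument "commands" is a list that holds one entry, the list of rows, each a list of 7 numbers: the shift along the tool's x, y, z in m, then the turn, a rotation vector about the tool's x, y, z in degrees, then the finger opening in m, from 0 to 0.0854. In form: [[[x, y, z, rx, ry, rz, grip], ...]]. A call has 1 to 20 rows; each row shifts and turns the commanded pose from where the row before left it, along the tool's axes as they then stand; what a row does not reach is not made up. A row lasts 1/8 s, in which the tool goes at most 62.5 mm and 10.7 degrees, less where a joint would pass 70% of its speed; a pose out of reach is approached as far as the arm can. A call is refused whole if a number of a shift passes 0.0625 or a number of a turn 10.7, either way. A call with a gripper value outside its range is refused whole. The fingers move at their own pace and stop on an object; "squeeze" is the grip in N (left out, the last holds). Time passes only in rows, so rows that do not move let the fingers close. It gives the time, the measured TCP pose, the force, the opening and the grip force at its end, in the units of the state.
- bot.get_obs(): the state, without advancing time (a new reading comes with each control period).
- imaging.read_camera(name): name is "scene" or "top"; returns the picture (384x512x3 uint8, red, green, blue); there is no depth.
- imaging.calibration(name): a dict with "intrinsics" (3x3 intrinsics, pixels), "extrinsics" (4x4, takes a point from camera to world coordinates). Camera axes: x right, y down, z forward; pixel columns grow to the right and rows downward; lengths in m; the calibration is good to about 2 mm. A picture is of the moment at which its call begins. calibration takes no time and is no camera call.
- bot.hand_in(): hands the job in; it is judged then, once.
The state is a dict: "t": time; "q": joint angles; "joint_vel": joint speeds; "joint_torque": joint torques, N m; "eef_pos": TCP position; "tool_rot": TCP orientation; "contact_force": force on the tool from outside, world axes, zero at the start; "torque": the same for the moment, N m; "gripper_width": opening from 0.0 (shut) to 1.0 (fully open); "grasp_force": force on a finger pad.
Only numpy, scipy, OpenCV 4.12 (cv2) and the standard library are available. Lean on these libraries where they do the work, as an engineer would, in place of code of your own. Each camera call takes 0.05 s, during which the arm holds its last target. There are 200 camera calls.

## Working session

There is one attempt and no reset: what is moved stays moved. The work goes in short steps, Python scripts to look and compute and a tool call to move; the robot and the scene stay as the last step left them, time stands still between calls to the robot, and variables do not carry over. Pictures are saved under pics/ and viewed, at most 10 in all, crops included, and the job is handed in when it is done.

Besides the shell and the picture viewer there is one more tool, called after ">>>" as name(argument=value, ...), one argument or row to a line, values as JSON. move_arm: Moves the arm, as the interface text tells. Its arguments: {"type":"object","properties":{"commands":{"type":"array","items":{"type":"array","items":{"type":"array","items":{"type":"number"}}}},"squeeze":{"type":"number"}},"required":["commands"]}

```bash
mkdir -p pics; ls
python3 - <<'E'
from station import bot, imaging
import cv2
for n in("scene","top"):
    im=imaging.read_camera(n); cv2.imwrite(f"pics/{n}0.png",im[:,:,::-1])
    c=imaging.calibration(n); print(n,c["intrinsics"],c["extrinsics"])
o=bot.get_obs(); print(o)
E
```

```text
pics
scene [[387.80646426   0.         249.85802467]
 [  0.         387.80646426 194.73813337]
 [  0.           0.           1.        ]] [[ 0.8225794   0.3436109  -0.45309455  0.88136984]
 [ 0.56849571 -0.51549013  0.6411572  -0.5942335 ]
 [-0.01325717 -0.78498502 -0.61937289  0.55282654]
 [ 0.          0.          0.          1.        ]]
top [[350.37748612   0.         250.88279196]
 [  0.         350.37748612 197.8430012 ]
 [  0.           0.           1.        ]] [[ 0.02799404 -0.9994982   0.01482183  0.5017768 ]
 [-0.99958916 -0.02789918  0.00656862 -0.10918596]
 [-0.00615181 -0.01499962 -0.99986857  0.72128576]
 [ 0.          0.          0.          1.        ]]
{'t': 0.1, 'q': array([ 0.99491931,  0.4777043 ,  0.02237531,  1.55634041, -0.01152097,
        1.10931466, -0.08306856]), 'joint_vel': array([-0.00067176, -0.00295182,  0.00166398, -0.00447145,  0.00033052,
        0.00087693, -0.00073373]), 'joint_torque': array([ 4.14410722e-03, -5.97765183e+01,  1.61367182e+00, -2.81955582e+01,
        1.28815646e-02,  5.08469384e-03, -9.85624638e-06]), 'eef_pos': array([ 0.30406722, -0.6019725 ,  0.19463757]), 'tool_rot': array([-7.81546385e-04,  9.72770684e-01,  2.31768257e-01, -2.45233255e-04]), 'contact_force': array([ 0.56757026,  1.05365707, -0.83451473]), 'torque': array([0.00584461, 0.0212888 , 0.01944304]), 'grasp_force': 0.0, 'gripper_width': 0.9997393299789148}
```

Run:
```python
import cv2
for n in("scene","top"):
    im=cv2.imread(f"pics/{n}0.png"); cv2.imwrite(f"pics/{n}0b.png",cv2.resize(im,(800,600),interpolation=cv2.INTER_CUBIC))
```

```text
(no output)
```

View pics/top0b.png

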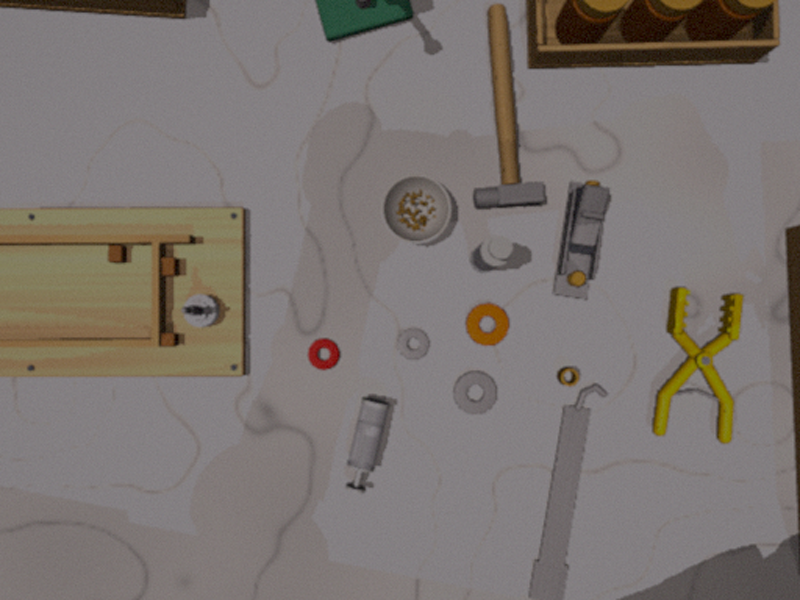

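View pics/scene0b.png

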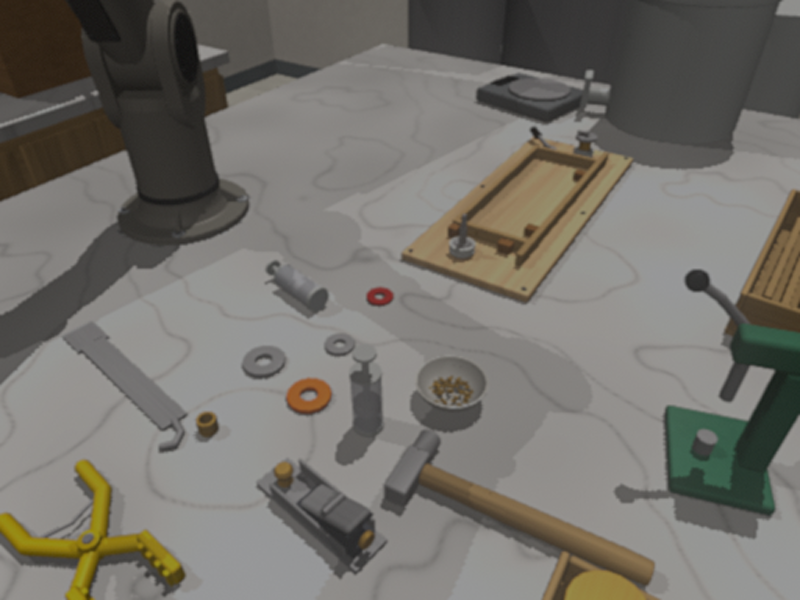

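Top view (800 px scale). Washer-like things: red (324,353), orange (487,324), large steel (475,392) and small steel (414,343). The small steel one is neither red nor orange and is the smaller of the rest, so it is the washer. The spacer is at (569,376), the spindle at (200,310), and the jig's -y end edge is at column 245. I'll confirm these in an enlarged crop.

```bash
cat > h.py <<'E'
import numpy as np, cv2
from station import bot, imaging
def ray(n,uv,z):
    c=imaging.calibration(n);K,E=c["intrinsics"],c["extrinsics"]
    d=E[:3,:3]@np.linalg.solve(K,[uv[0],uv[1],1]);o=E[:3,3]
    return o+d*(z-o[2])/d[2]
def proj(n,p):
    c=imaging.calibration(n);K,E=c["intrinsics"],c["extrinsics"]
    q=K@(E[:3,:3].T@(np.array(p)-E[:3,3]));return q[:2]/q[2]
def crop(im,x,y,w,h,s):
    # nearest-like crop; pixel (u,v) centre -> ((u-x+.5)*s-.5)
    return cv2.resize(im[y:y+h,x:x+w],None,fx=s,fy=s,interpolation=cv2.INTER_CUBIC)
def rpt():
    o=bot.get_obs(); print(round(o["t"],2),o["eef_pos"].round(4),o["tool_rot"].round(4),o["contact_force"].round(1),round(o["gripper_width"],3),o["q"].round(3))
E
python3 - <<'E'
from h import *
t=cv2.imread("pics/top0.png");s=cv2.imread("pics/scene0.png")
a=[crop(t,x,y,40,30,10) for x,y in((245,205),(345,226),(108,183))]+[crop(t,138,220,40,30,10)]
cv2.imwrite("pics/m1.png",np.vstack([np.hstack(a[:2]),np.hstack(a[2:])]))
E
```

```text
(no output)
```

View pics/m1.png

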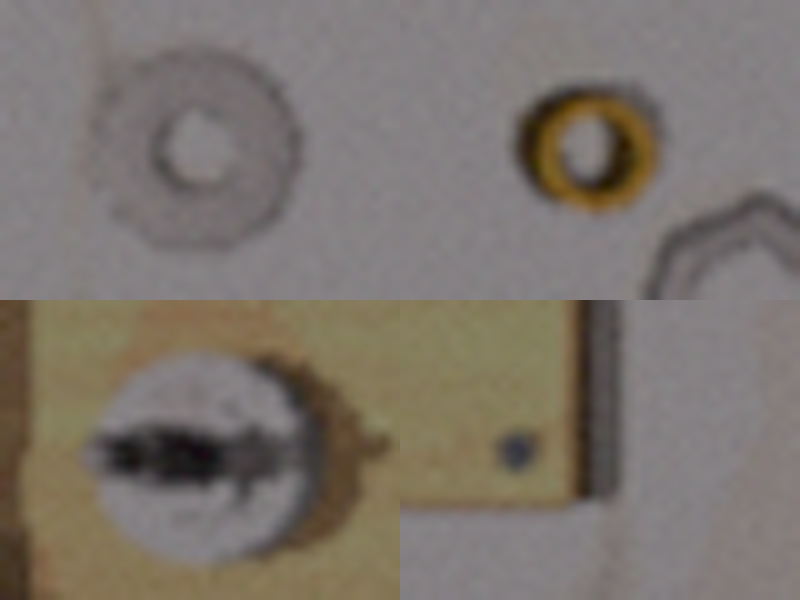

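The crop confirms a grey steel washer about 42 mm across, centred at (264.3,219.5) in the original top picture. Also in original pixels, the spacer's top ring is at (364.2,240.6), the roller at (127.4,198.3) and the board corner at (155.3,239.5).

Run:
```python
from h import *
W=ray("top",(264.3,219.5),.006);S=ray("top",(364.2,240.6),.02);R=ray("top",(127.4,198.3),.033)
C=ray("top",(155.3,239.5),.015);B=ray("top",(156.3,133),.015);A=ray("top",(0,240.3),.015)
print("W",W,"S",S,"R",R);print("C",C,B,A,"yaw",np.arctan2(*(C-B)[[1,0]])*57.3,np.arctan2(*(A-C)[[0,1]])*57.3,np.linalg.norm(B-C))
print("R-C",R-C)
for nm,p in dict(W=W,S=S,seat=R,tip=[R[0],R[1],.0865]).items(): print(nm,proj("scene",p),proj("top",p))
s=cv2.imread("pics/scene0.png")
a=[crop(s,x,y,40,30,10) for x,y in((275,133),(198,206),(112,255))]
b=crop(cv2.imread("pics/top0.png"),90,190,80,60,5)
cv2.imwrite("pics/m2.png",np.vstack([np.hstack(a[:2]),np.hstack([a[2],b])]))
rpt()
```

```text
W [ 0.46898926 -0.13307596  0.006     ] S [ 0.43323734 -0.33285494  0.02      ] R [0.50429636 0.13834586 0.033     ]
C [0.42292001 0.08571097 0.015     ] [0.63817498 0.0905929  0.015     ] [0.41230343 0.39996795 0.015     ] yaw -178.71393108421617 -1.9350357428706293 0.21531032239602974
R-C [0.08137636 0.05263489 0.018     ]
W [216.89572756 218.26971438] [264.3 219.5]
S [131.98103808 266.43772456] [364.2 240.6]
seat [295.46205874 154.7904782 ] [127.4 198.3]
tip [296.79208821 135.84199291] [116.83881041 197.89657697]
0.1 [ 0.3041 -0.602   0.1946] [-8.000e-04  9.728e-01  2.318e-01 -2.000e-04] [ 0.6  1.1 -0.8] 1.0 [ 0.995  0.478  0.022  1.556 -0.012  1.109 -0.083]
```

View pics/m2.png

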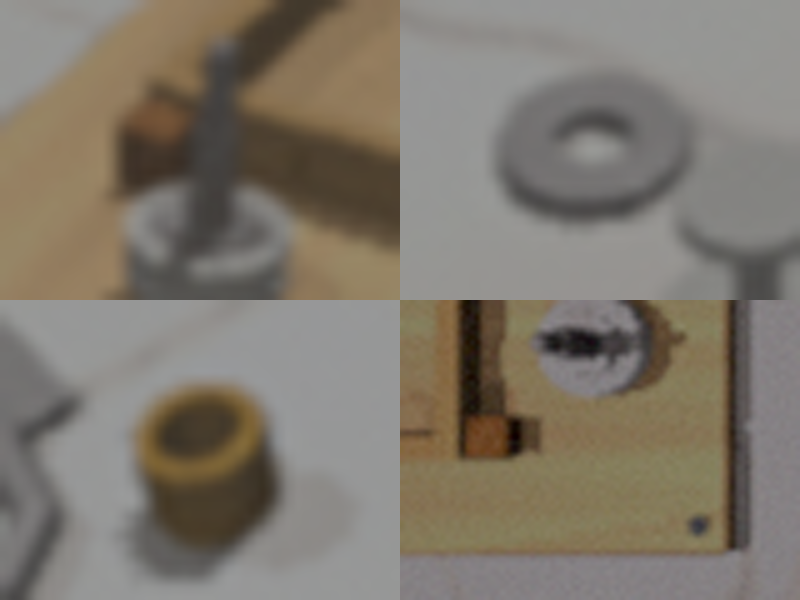

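Both views agree to about 1.5 px, and the predicted latch tip lands on the seen one. The spacer is at about (0.434,-0.334), the washer at about (0.470,-0.134), the spindle at about (0.504,0.138), and the jig yaw is about 1.5°. The hook by the spacer is clear of the fingers at the present tool yaw. I'm moving now.

>>> move_arm(
  commands=[
    [[0.0338,-0.0258,0,0,0,0,0.05],[0.0338,-0.0258,0,0,0,0,0.05],[0.0338,-0.0258,0,0,0,0,0.05],[0.0338,-0.0258,0,0,0,0,0.05],[0.0338,-0.0258,0,0,0,0,0.05],[0.0338,-0.0258,0,0,0,0,0.05],[0.0341,-0.0258,0,0,0,0,0.05],[0,0,0.04,0,0,0,0.05],[0,0,0.04,0,0,0,0.05],[0,0,0.035,0,0,0,0.05],[0,0,0,0,0,0,0.05],[0,0,0,0,0,0,0.05]],
  ],
  squeeze=40,
)

```text
t: 1.6
eef_pos: [0.4351, -0.3349, 0.0816]
tool_rot: [0.0, 0.973, 0.232, 0.0]
contact_force: [0.2, 0.4, 0.1]
gripper_width: 0.583
grasp_force: 0.0
```

Run:
```python
from h import *
rpt()
t=imaging.read_camera("top")[:,:,::-1];s=imaging.read_camera("scene")[:,:,::-1]
cv2.imwrite("pics/a.png",np.hstack([crop(t,325,200,80,80,5),crop(s,90,210,80,80,5)]))
print(proj("top",bot.get_obs()["eef_pos"]),proj("scene",bot.get_obs()["eef_pos"]))
```

```text
1.6 [ 0.4351 -0.3349  0.0816] [4.000e-04 9.728e-01 2.317e-01 4.000e-04] [0.2 0.4 0.1] 0.583 [ 0.615  0.413 -0.09   1.956  0.052  0.773 -0.608]
[376.39994948 243.06493466] [124.44553537 243.38410097]
```

View pics/a.png

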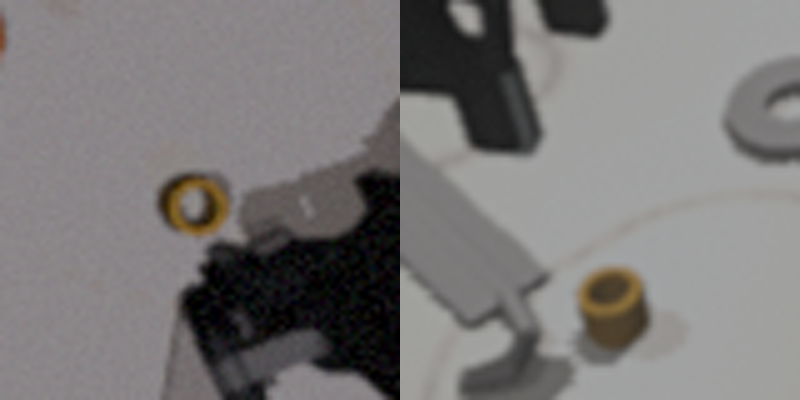

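Run:
```python
from h import *
t=imaging.read_camera("top")[:,:,::-1].copy();s=imaging.read_camera("scene")[:,:,::-1].copy()
p=bot.get_obs()["eef_pos"];y=np.array([.451,-.893,0])
for n,im in(("top",t),("scene",s)):
  for q,c in((p,(0,0,255)),(p+.025*y,(0,255,0)),(p-.025*y,(255,0,0)),(p+[0,0,.09],(255,0,255))):
    cv2.drawMarker(im,tuple(int(v) for v in proj(n,q).round()),c,cv2.MARKER_CROSS,5,1)
cv2.imwrite("pics/b.png",np.hstack([crop(t,310,150,200,234,2),crop(s,30,90,200,234,2)]))
```

```text
(no output)
```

View pics/b.png

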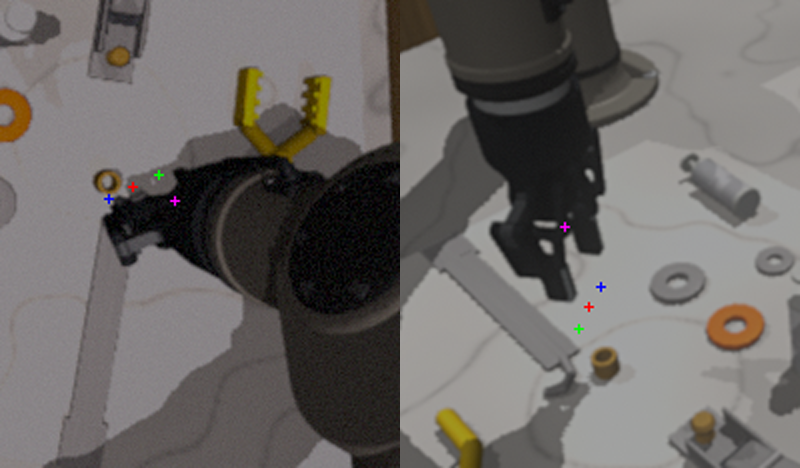

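Run:
```python
from h import *
def P(n):
    c=imaging.calibration(n);return c["intrinsics"]@np.linalg.inv(c["extrinsics"])[:3]
def tri(a,b):
    X=cv2.triangulatePoints(P("top"),P("scene"),np.array(a,float),np.array(b,float)).ravel();X=X[:3]/X[3]
    return X.round(4),(proj("top",X)-a).round(1),(proj("scene",X)-b).round(1)
print(tri((366,257),(111,237.5)));print(tri((372.5,277),(125,215)));print(tri((366,257),(125,215)))
print("base",proj("scene",[0,0,0]),proj("scene",[0,0,.1]))
rpt()
```

```text
(array([ 0.4007, -0.3283,  0.0697]), array([3.9, 4. ]), array([4.7, 0.7]))
(array([ 0.3932, -0.3083,  0.1104]), array([-6.5, -8.1]), array([-8.4, -1.9]))
(array([ 0.4143, -0.3064,  0.1149]), array([0.1, 0.1]), array([0.1, 0. ]))
base [118.65503266 134.21934056] [110.50985718 101.9886731 ]
1.8 [ 0.4353 -0.3351  0.0819] [9.000e-04 9.728e-01 2.317e-01 9.000e-04] [ 0.   0.3 -0.4] 0.585 [ 0.615  0.412 -0.091  1.957  0.052  0.772 -0.608]
```

Run:
```python
from h import *
p=bot.get_obs()["eef_pos"];y=np.array([.451,-.893,0])
for s in(1,-1):
  for r in(.025,.035):
    for h in(.01,.02,.03): print(s,r,h,proj("top",p+s*r*y+[0,0,h]).round(1),proj("scene",p+s*r*y+[0,0,h]).round(1))
```

```text
1 0.025 0.01 [390.9 237.9] [117.2 250. ]
1 0.025 0.02 [393.1 238.4] [115.8 245.6]
1 0.025 0.03 [395.4 239. ] [114.4 241.3]
1 0.035 0.01 [396.  235.5] [114.7 254.4]
1 0.035 0.02 [398.3 236. ] [113.3 250.1]
1 0.035 0.03 [400.7 236.5] [111.8 245.7]
-1 0.025 0.01 [365.6 249.8] [128.8 229. ]
-1 0.025 0.02 [367.4 250.5] [127.6 224.8]
-1 0.025 0.03 [369.3 251.3] [126.4 220.5]
-1 0.035 0.01 [360.5 252.1] [131.  225.1]
-1 0.035 0.02 [362.3 252.9] [129.8 220.9]
-1 0.035 0.03 [364.1 253.8] [128.6 216.6]
```

Pixels 366,257 (top) and 125,217 (scene) put the fingertips at the expected sides of the TCP, but a good deal behind it. I'll feel for the counter on the way down.

>>> move_arm(
  commands=[
    [[0,0,0.02,0,0,0,0.05],[0,0,0.02,0,0,0,0.05],[0,0,0.01,0,0,0,0.05],[0,0,0.008,0,0,0,0.05],[0,0,0.005,0,0,0,0.05],[0,0,0.004,0,0,0,0.05],[0,0,0,0,0,0,0.05],[0,0,0,0,0,0,0.05]],
  ],
)

```text
t: 2.8
eef_pos: [0.4346, -0.3346, 0.0138]
tool_rot: [0.0, 0.973, 0.232, 0.0]
contact_force: [0.5, 0.4, -0.0]
gripper_width: 0.583
grasp_force: 0.0
```

Run:
```python
from h import *
rpt()
t=imaging.read_camera("top")[:,:,::-1];s=imaging.read_camera("scene")[:,:,::-1]
cv2.imwrite("pics/c.png",np.hstack([crop(t,335,200,66,75,6),crop(s,95,220,66,75,6)]))
```

```text
2.8 [ 0.4346 -0.3346  0.0138] [2.000e-04 9.728e-01 2.317e-01 2.000e-04] [ 0.5  0.4 -0. ] 0.583 [ 0.608  0.516 -0.083  1.993  0.069  0.634 -0.623]
```

View pics/c.png

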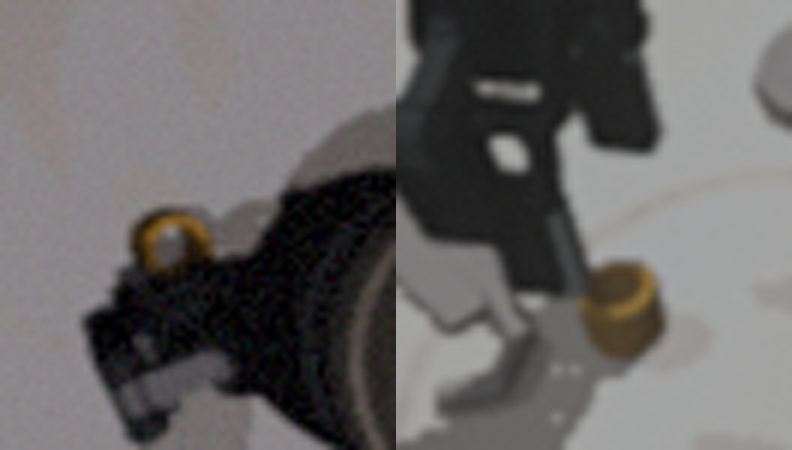

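The fingertips still look about 25 mm above the counter (near tip 120,269 in scene), which is lateral as expected. I'll keep lowering, watching the force.

>>> move_arm(
  commands=[
    [[0,0,0.004,0,0,0,0.05],[0,0,0.003,0,0,0,0.05],[0,0,0.003,0,0,0,0.05],[0,0,0.002,0,0,0,0.05],[0,0,0,0,0,0,0.05]],
  ],
)

```text
t: 3.52
eef_pos: [0.4343, -0.3344, 0.0013]
tool_rot: [-0.0, 0.973, 0.232, -0.0]
contact_force: [-0.6, 0.5, 0.4]
gripper_width: 0.585
grasp_force: 0.0
```

>>> move_arm(
  commands=[
    [[0,0,0.002,0,0,0,0.05],[0,0,0.002,0,0,0,0.05],[0,0,0,0,0,0,0.05]],
  ],
)

```text
t: 3.9
eef_pos: [0.4343, -0.3344, -0.0027]
tool_rot: [-0.0, 0.973, 0.232, -0.0]
contact_force: [1.0, -0.5, 0.2]
gripper_width: 0.587
grasp_force: 0.0
```

>>> move_arm(
  commands=[
    [[0,0,-0.003,0,0,0,0.05],[0,0,0,0,0,0,0.015],[0,0,0,0,0,0,0.015],[0,0,0,0,0,0,0.015],[0,0,0,0,0,0,0.015],[0,0,0,0,0,0,0.015],[0,0,0,0,0,0,0.015]],
  ],
  squeeze=40,
)

```text
t: 4.78
eef_pos: [0.4344, -0.3345, 0.0005]
tool_rot: [-0.0, 0.973, 0.232, -0.0]
contact_force: [0.0, 0.9, 0.6]
gripper_width: 0.175
grasp_force: 0.0
```

Run:
```python
from h import *
p=bot.get_obs()["eef_pos"]
t=imaging.read_camera("top")[:,:,::-1].copy();s=imaging.read_camera("scene")[:,:,::-1].copy()
a=crop(t,335,210,66,75,6);b=crop(s,95,220,66,75,6)
for z,c in((0,(0,0,255)),(.02,(0,255,0)),(.04,(255,0,0))):
  q=p+[0,0,z]
  for n,im,o in(("top",a,(335,210)),("scene",b,(95,220))):
    u=(proj(n,q)-o+.5)*6; cv2.drawMarker(im,tuple(int(v) for v in u),c,cv2.MARKER_CROSS,9,1)
cv2.imwrite("pics/d.png",np.hstack([a,b]))
```

```text
(no output)
```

View pics/d.png

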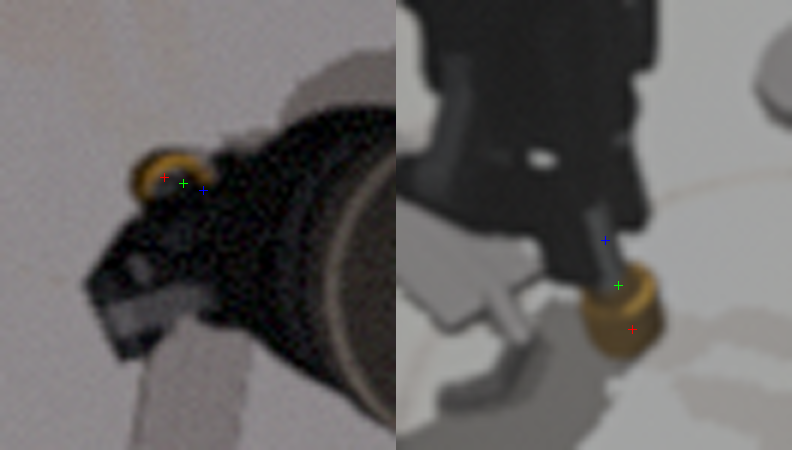

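The closed fingers miss the spacer. In top they sit below and left of the TCP marks, and in scene the tip (600,297 in the crop) is up and left of the red mark. So the reported TCP is offset from the real fingertips. I'll touch the free counter with shut fingers to measure the height offset.

>>> move_arm(
  commands=[
    [[0,0,-0.03,0,0,0,0.015],[0,0,-0.03,0,0,0,0],[0.02,-0.021,0,0,0,0,0],[0.019,-0.021,0,0,0,0,0],[0,0,0.03,0,0,0,0],[0,0,0.02,0,0,0,0],[0,0,0,0,0,0,0],[0,0,0,0,0,0,0]],
  ],
)

```text
t: 5.88
eef_pos: [0.4507, -0.2797, 0.0111]
tool_rot: [0.0, 0.973, 0.232, 0.0]
contact_force: [0.2, 0.7, -0.2]
gripper_width: -0.002
grasp_force: 0.0
```

Run:
```python
from h import *
rpt();p=bot.get_obs()["eef_pos"]
for n,b in(("top",(330,200,80,60)),("scene",(90,190,90,90))):
    im=imaging.read_camera(n)[:,:,::-1]; cv2.imwrite(f"pics/e_{n}.png",im)
    m=im.max(2)<62; print(n,"TCP",proj(n,p),"+20",proj(n,p+[0,0,.02]))
    u0,v0=(proj(n,p+[0,0,.01])).astype(int)
    for v in range(v0-22,v0+18,2): print(v,"".join("#" if k else "." for k in m[v,u0-28:u0+28]), u0-28)
```

```text
5.88 [ 0.4507 -0.2797  0.0111] [3.000e-04 9.728e-01 2.317e-01 3.000e-04] [ 0.2  0.7 -0.2] -0.002 [ 0.513  0.499 -0.094  2.036  0.079  0.609 -0.737]
top TCP [336.66833255 230.72770498] +20 [339.09842343 231.53052557]
209 ........................................................ 309
211 ........................................................ 309
213 ........................................................ 309
215 ........................................................ 309
217 ..................................................###### 309
219 ...........................................############# 309
221 ........................................################ 309
223 ......................................###############... 309
225 ....................................###############...## 309
227 .................................################...#### 309
229 ..............................#################...###### 309
231 .............................#################...####### 309
233 ...........................##################...######## 309
235 .......................############
[... 1085 characters left out ...]
.............................................. 131
250 ........................................................ 131
252 ........................................................ 131
254 ........................................................ 131
256 ........................................................ 131
258 ........................................................ 131
260 ........................................................ 131
262 ........................................................ 131
264 ........................................................ 131
266 ........................................................ 131
268 ........................................................ 131
```

>>> move_arm(
  commands=[
    [[0,0,0.004,0,0,0,0],[0,0,0.004,0,0,0,0],[0,0,0.004,0,0,0,0],[0,0,0,0,0,0,0]],
  ],
)

```text
t: 6.48
eef_pos: [0.45, -0.2792, -0.0019]
tool_rot: [-0.0, 0.973, 0.232, -0.0]
contact_force: [0.1, -0.6, 0.6]
gripper_width: -0.006
grasp_force: 0.0
```

>>> move_arm(
  commands=[
    [[0,0,0.002,0,0,0,0],[0,0,0.002,0,0,0,0],[0,0,0,0,0,0,0]],
  ],
)

```text
t: 6.85
eef_pos: [0.4502, -0.2793, -0.0056]
tool_rot: [-0.0, 0.973, 0.232, -0.0]
contact_force: [-1.0, -0.4, 0.5]
gripper_width: -0.0
grasp_force: 0.0
```

>>> move_arm(
  commands=[
    [[0,0,0.002,0,0,0,0],[0,0,0.002,0,0,0,0],[0,0,0,0,0,0,0]],
  ],
)

```text
t: 7.22
eef_pos: [0.4501, -0.2793, -0.0097]
tool_rot: [-0.0, 0.973, 0.232, -0.0]
contact_force: [-0.1, -0.6, -0.9]
gripper_width: 0.002
grasp_force: 0.0
```

>>> move_arm(
  commands=[
    [[0,0,0.002,0,0,0,0],[0,0,0.002,0,0,0,0],[0,0,0,0,0,0,0]],
  ],
)

```text
t: 7.6
eef_pos: [0.4501, -0.2793, -0.0137]
tool_rot: [-0.0, 0.973, 0.232, -0.0]
contact_force: [0.4, 0.2, 0.1]
gripper_width: 0.001
grasp_force: 0.0
```

>>> move_arm(
  commands=[
    [[0,0,0.002,0,0,0,0],[0,0,0.002,0,0,0,0],[0,0,0,0,0,0,0]],
  ],
)

```text
t: 7.98
eef_pos: [0.4501, -0.2793, -0.0177]
tool_rot: [-0.0, 0.973, 0.232, -0.0]
contact_force: [-0.2, -0.8, -0.3]
gripper_width: -0.003
grasp_force: 0.0
```

>>> move_arm(
  commands=[
    [[0,0,0.002,0,0,0,0],[0,0,0.001,0,0,0,0],[0,0,0,0,0,0,0]],
  ],
)

```text
t: 8.35
eef_pos: [0.4502, -0.2794, -0.0206]
tool_rot: [-0.0, 0.973, 0.232, -0.0]
contact_force: [0.1, 1.2, -0.3]
gripper_width: -0.004
grasp_force: 0.0
```

>>> move_arm(
  commands=[
    [[0,0,0.002,0,0,0,0],[0,0,0.001,0,0,0,0],[0,0,0,0,0,0,0]],
  ],
)

```text
t: 8.72
eef_pos: [0.4502, -0.2793, -0.0236]
tool_rot: [-0.0, 0.973, 0.232, -0.0]
contact_force: [0.4, -0.7, 0.1]
gripper_width: 0.001
grasp_force: 0.0
```

>>> move_arm(
  commands=[
    [[0,0,0.002,0,0,0,0],[0,0,0.001,0,0,0,0],[0,0,0,0,0,0,0]],
  ],
)

```text
t: 9.1
eef_pos: [0.4502, -0.2794, -0.0266]
tool_rot: [-0.0, 0.973, 0.232, -0.0]
contact_force: [0.4, 0.1, -0.9]
gripper_width: -0.001
grasp_force: 0.0
```

>>> move_arm(
  commands=[
    [[0,0,0.002,0,0,0,0],[0,0,0.001,0,0,0,0],[0,0,0,0,0,0,0]],
  ],
)

```text
t: 9.48
eef_pos: [0.4502, -0.2794, -0.0296]
tool_rot: [-0.0, 0.973, 0.232, -0.0]
contact_force: [0.1, 0.4, 0.2]
gripper_width: -0.004
grasp_force: 0.0
```

Run:
```python
from h import *
rpt();p=bot.get_obs()["eef_pos"]
ims={}
for n in("top","scene"):
    im=imaging.read_camera(n)[:,:,::-1]; ims[n]=im; print(n,"at TCP xy, z=0:",proj(n,[p[0],p[1],0]))
# full-context crops, z=0 under reported TCP marked
out=[]
for n,(x,y,w,h) in(("top",(300,185,100,125)),("scene",(120,195,80,100))):
    s=400//w if n=="top" else 5
    c=crop(ims[n],x,y,w,h,s)
    for z,col in((0,(0,0,255)),(.1,(0,255,0))):
        u=(proj(n,[p[0],p[1],z])-(x,y)+.5)*s; cv2.drawMarker(c,tuple(int(k) for k in u),col,cv2.MARKER_CROSS,9,1)
    out.append(c[:500])
cv2.imwrite("pics/f.png",np.hstack(out))
```

```text
9.47 [ 0.4502 -0.2794 -0.0296] [-1.000e-04  9.728e-01  2.318e-01 -1.000e-04] [0.1 0.4 0.2] -0.004 [ 0.505  0.57  -0.085  2.049  0.092  0.526 -0.749]
top at TCP xy, z=0: [335.19487635 230.533782  ]
scene at TCP xy, z=0: [161.60152086 259.48434122]
```

View pics/f.png

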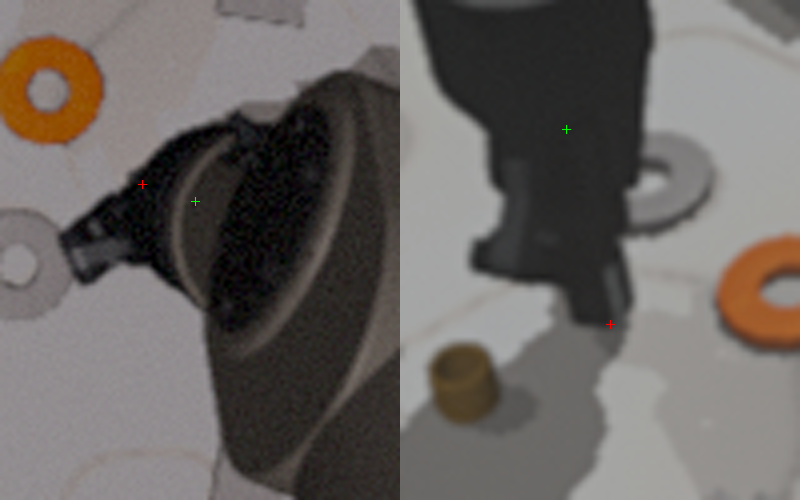

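Scene shows the tip at crop (595,325), almost on the mark for z=0 under the TCP, and just meeting its shadow. So the fingers end about 30 mm short of the reported TCP. I'll finish the touch.

>>> move_arm(
  commands=[
    [[0,0,0.001,0,0,0,0],[0,0,0.001,0,0,0,0],[0,0,0,0,0,0,0]],
  ],
)

```text
t: 9.95
eef_pos: [0.4502, -0.2794, -0.0316]
tool_rot: [-0.0, 0.973, 0.232, -0.0]
contact_force: [0.3, -0.8, -0.0]
gripper_width: 0.002
grasp_force: 0.0
```

>>> move_arm(
  commands=[
    [[0,0,0.001,0,0,0,0],[0,0,0.001,0,0,0,0],[0,0,0,0,0,0,0]],
  ],
)

```text
t: 10.32
eef_pos: [0.4502, -0.2793, -0.0336]
tool_rot: [-0.0, 0.973, 0.232, -0.0]
contact_force: [0.6, -0.2, -0.1]
gripper_width: 0.003
grasp_force: 0.0
```

>>> move_arm(
  commands=[
    [[0,0,0.001,0,0,0,0],[0,0,0.001,0,0,0,0],[0,0,0,0,0,0,0]],
  ],
)

```text
t: 10.7
eef_pos: [0.4502, -0.2794, -0.0356]
tool_rot: [-0.0, 0.973, 0.232, -0.0]
contact_force: [1.2, 0.4, 0.4]
gripper_width: -0.004
grasp_force: 0.0
```

>>> move_arm(
  commands=[
    [[0,0,0.0015,0,0,0,0],[0,0,0.0015,0,0,0,0],[0,0,0,0,0,0,0]],
  ],
)

```text
t: 11.08
eef_pos: [0.4503, -0.2795, -0.0359]
tool_rot: [0.0, 0.973, 0.232, -0.0]
contact_force: [-8.5, 3.9, 33.2]
gripper_width: 0.002
grasp_force: 16.7
```

>>> move_arm(
  commands=[
    [[0,0,0.0015,0,0,0,0],[0,0,0.0015,0,0,0,0],[0,0,0,0,0,0,0]],
  ],
)

```text
t: 11.45
eef_pos: [0.4504, -0.2796, -0.036]
tool_rot: [0.0, 0.973, 0.231, -0.0]
contact_force: [-17.1, 10.8, 68.3]
gripper_width: -0.001
grasp_force: 34.2
```

Run:
```python
from h import *
rpt();p=bot.get_obs()["eef_pos"]
im=imaging.read_camera("scene");cv2.imwrite("pics/g.png",im[:,:,::-1]);g=im.max(2)
print(proj("scene",[p[0],p[1],0]))
for v in range(246,280): print(v," ".join("%3d"%k for k in g[v,146:174]))
```

```text
11.45 [ 0.4504 -0.2796 -0.036 ] [ 5.000e-04  9.728e-01  2.315e-01 -1.000e-04] [-17.1  10.8  68.3] -0.001 [ 0.503  0.582 -0.083  2.05   0.094  0.513 -0.752]
[161.5913842  259.62519985]
246  42  45  46  47  47  48  44  40  40  39  40  40  41  42  40  39  40  45  73 125 156 166 164 165 164 164 165 164
247  42  43  42  42  40  40  40  39  39  41  39  41  42  42  42  42  40  41  61 110 151 164 164 163 164 164 163 164
248  44  44  41  40  39  39  40  39  41  41  40  41  40  41  40  41  41  40  52  98 146 160 160 160 161 161 161 161
249  43  42  41  39  39  41  39  40  39  39  39  39  40  41  40  40  43  46  47  86 139 158 157 156 158 157 155 153
250  43  42  43  41  40  39  39  39  41  39  41  41  40  42  41  46  53  52  48  77 130 156 161 159 159 158 155 152
251  42  41  40  39  39  38  39  40  38  39  38  41  40  41  45  58  67  61  49  68 117 153 164 163 163 162 160 159
252  39  39  38  36  38  37  39  40  41  39  40  39  41  40  43  59  71  68  53  61 109 152 165 165 164 164 164 163
253  39  36  38  40  37  37  36  38  40  40  39  42  41  42  42  54  70  70  59  56  99 149 165 166 165 
[... 2327 characters left out ...]
 151
274  93 103 107 108 107 108 108 107 107 107 107 107 107 105 116 145 162 166 165 165 164 159 152 150 150 150 150 150
275  88  96 103 107 108 108 108 107 108 107 107 107 107 105 108 128 154 165 165 165 163 158 151 150 150 150 150 150
276  89  97 105 108 107 108 107 107 107 106 108 107 106 106 104 115 145 162 166 165 164 161 156 151 150 150 150 150
277  89 100 107 108 107 107 106 107 106 107 107 107 108 106 105 107 128 153 165 165 165 164 160 153 150 150 150 150
278  93 102 108 109 107 107 108 107 107 107 106 107 107 107 105 105 122 150 164 165 165 164 159 154 151 150 150 150
279 102 106 108 107 108 107 106 108 107 108 107 107 107 106 105 112 139 159 165 165 164 163 162 159 154 150 149 150
```

>>> move_arm(
  commands=[
    [[0,0,-0.006,0,0,0,0],[0,0,-0.03,0,0,0,0],[0,0,0,0,0,0,0.03]],
  ],
)

```text
t: 11.88
eef_pos: [0.4518, -0.2802, -0.0037]
tool_rot: [0.001, 0.973, 0.232, 0.002]
contact_force: [-0.5, -0.1, -0.4]
gripper_width: 0.194
grasp_force: 0.0
```

Run:
```python
from h import *
p=np.array([.4504,-.2796,0]);x=np.array([.893,.451,0]);y=np.array([.451,-.893,0])
for uv in((154.8,262.3),(159.5,262.3),(163.5,262.5)):
    r=ray("scene",uv,0);d=r-p;print(uv,r.round(4),"tool x,y",(d@x).round(4),(d@y).round(4))
print("spacer scene ray z=.02",ray("scene",(131.8,267.9),.02),"washer z=.006",ray("scene",(216.95,219.7),.006),"tip",ray("scene",(296.75,136.3),.0865))
rpt()
```

```text
(154.8, 262.3) [ 0.4446 -0.2917  0.    ] tool x,y -0.0107 0.0082
(159.5, 262.3) [ 0.452  -0.2867  0.    ] tool x,y -0.0018 0.0071
(163.5, 262.5) [ 0.4586 -0.2828  0.    ] tool x,y 0.0059 0.0066
spacer scene ray z=.02 [ 0.43560742 -0.33540803  0.02      ] washer z=.006 [ 0.47190594 -0.13656307  0.006     ] tip [0.50528434 0.13637489 0.0865    ]
11.88 [ 0.4518 -0.2802 -0.0037] [0.0013 0.9728 0.2317 0.0015] [-0.5 -0.1 -0.4] 0.194 [ 0.511  0.525 -0.091  2.041  0.084  0.575 -0.742]
```

Measured: the fingertips are about 36 mm short of the reported TCP, and their lateral error is under 2 mm. I'll grip the spacer with that correction.

>>> move_arm(
  commands=[
    [[0,0,-0.01,0,0,0,0.05],[-0.0126,0.0141,0,0,0,0,0.05],[-0.0126,0.0141,0,0,0,0,0.05],[-0.0127,0.0141,0,0,0,0,0.05],[0,0,0,0,0,0,0.05],[0,0,0.015,0,0,0,0.05],[0,0,0.015,0,0,0,0.05],[0,0,0.01,0,0,0,0.05],[0,0,0,0,0,0,0.05]],
  ],
)

```text
t: 13.0
eef_pos: [0.4349, -0.3333, -0.0368]
tool_rot: [-0.001, 0.973, 0.232, -0.001]
contact_force: [0.7, 0.1, -1.1]
gripper_width: 0.587
grasp_force: 0.0
```

>>> move_arm(
  commands=[
    [[0,0,0,0,0,0,0.015],[0,0,0,0,0,0,0.015],[0,0,0,0,0,0,0.015],[0,0,0,0,0,0,0.015],[0,0,0,0,0,0,0.015]],
  ],
  squeeze=40,
)

```text
t: 13.62
eef_pos: [0.436, -0.3345, -0.035]
tool_rot: [0.0, 0.973, 0.232, 0.0]
contact_force: [-0.5, 0.8, 5.7]
gripper_width: 0.261
grasp_force: 39.7
```

>>> move_arm(
  commands=[
    [[0,0,-0.01,0,0,0,0.015],[0,0,-0.015,0,0,0,0.015],[0.013,-0.014,-0.005,0,0,0,0.015],[0.013,-0.014,0,0,0,0,0.015],[0.013,-0.014,0,0,0,0,0.015],[0,0,0,0,0,0,0.015],[0,0,0,0,0,0,0.015]],
  ],
)

```text
t: 14.5
eef_pos: [0.4512, -0.2793, -0.0057]
tool_rot: [0.0, 0.973, 0.232, -0.0]
contact_force: [-0.7, -1.2, -0.6]
gripper_width: 0.262
grasp_force: 39.3
```

```bash
cat >> h.py <<'E'
def brass(n,c,r=30):
    im=cv2.cvtColor(imaging.read_camera(n),cv2.COLOR_RGB2HSV);u,v=[int(k) for k in c]
    m=cv2.inRange(im,(12,110,40),(32,255,255));k=np.zeros_like(m);k[v-r:v+r,u-r:u+r]=255
    ys,xs=np.nonzero(m&k);return (len(xs),xs.min(),xs.max(),ys.min(),ys.max(),xs.mean().round(1),ys.mean().round(1)) if len(xs) else None
E
python3 - <<'E'
from h import *
rpt();p=bot.get_obs()["eef_pos"].copy();p[2]+=.036
for z in(0,.02):print(proj("scene",p+[0,0,z]))
print(brass("scene",proj("scene",p)))
E
```

```text
14.5 [ 0.4512 -0.2793 -0.0057] [ 0.000e+00  9.727e-01  2.319e-01 -3.000e-04] [-0.7 -1.2 -0.6] 0.262 [ 0.507  0.529 -0.089  2.041  0.083  0.576 -0.742]
[159.49129821 248.56985218]
[157.76524642 240.91342811]
(57, np.int64(161), np.int64(188), np.int64(239), np.int64(259), np.float64(182.2), np.float64(250.8))
```

>>> move_arm(
  commands=[
    [[0,0,0.012,0,0,0,0.015],[0,0,0.012,0,0,0,0.015],[0,0,0.005,0,0,0,0.015],[0,0,0,0,0,0,0.015],[0,0,0,0,0,0,0.055],[0,0,0,0,0,0,0.055],[0,0,0,0,0,0,0.055],[0,0,-0.015,0,0,0,0.055],[0,0,-0.018,0,0,0,0.055],[0,0,0,0,0,10.5,0.055],[0,0,0,0,0,10.5,0.055],[0,0,0,0,0,10.5,0.055],[0,0,0,0,0,10.5,0.055],[0,0,0,0,0,10.5,0.055],[0,0,0,0,0,10.5,0.055],[0,0,0,0,0,10.5,0.055],[0,0,0,0,0,10.5,0.055],[0,0,0,0,0,6,0.055],[0,0,0,0,0,0,0.055]],
  ],
)

```text
t: 16.92
eef_pos: [0.4522, -0.279, -0.0004]
tool_rot: [-0.0, 0.852, -0.523, 0.001]
contact_force: [0.1, -0.1, -0.9]
gripper_width: 0.646
grasp_force: 0.0
```

Run:
```python
from h import *
rpt();p=bot.get_obs()["eef_pos"]
print("tip",proj("scene",p+[0,0,.036]))
im=imaging.read_camera("scene");h=cv2.cvtColor(im,cv2.COLOR_RGB2HSV)
q=proj("scene",[p[0],p[1],.01]).astype(int);print("spacer expected",proj("scene",[p[0],p[1],.01]),proj("scene",[p[0],p[1],.02]))
m=(h[...,0]>10)&(h[...,0]<34)&(h[...,1]>100)
for v in range(q[1]-18,q[1]+18):print(v,"".join("#" if a else("o" if g<62 else ".") for a,g in zip(m[v,q[0]-24:q[0]+24],im[v,q[0]-24:q[0]+24].max(1))),q[0]-24)
```

```text
16.93 [ 4.522e-01 -2.790e-01 -4.000e-04] [-4.000e-04  8.521e-01 -5.233e-01  7.000e-04] [ 0.1 -0.1 -0.9] 0.646 [ 0.181  0.541  0.324  2.061 -0.304  0.583 -1.955]
tip [159.53293413 246.67851957]
spacer expected [161.67106539 256.20785315] [160.84855696 252.5420552 ]
238 ..oooooo............................oooooo...... 137
239 ..oooooo............................ooooooo..... 137
240 ..oooooo.............................oooooo..... 137
241 ...ooooo.............................ooooo...... 137
242 o..ooooo.............................ooooo...... 137
243 ...oooo..............................ooooo...... 137
244 ...oooo..............................oooo....... 137
245 ....ooo..............................oooo....... 137
246 ....oo................................ooo....... 137
247 ......................................oo........ 137
248 ................................................ 137
249 ................................................ 137
250 ....................#######....................# 137
251 ...................#########...................# 137
252 ..................##########.....
[... 516 characters left out ...]
............ 137
262 ....................#######..................... 137
263 ....................######...................... 137
264 ................................................ 137
265 ................................................ 137
266 ................................................ 137
267 ................................................ 137
268 ................................................ 137
269 ................................................ 137
270 ................................................ 137
271 ................................................ 137
272 ................................................ 137
273 ................................................ 137
```

The scene mask shows the spacer upright at (159.8,256.7), centred between the fingertips (141 and 175). I'll grip it at the quarter turn.

>>> move_arm(
  commands=[
    [[0,0,0.013,0,0,0,0.055],[0,0,0.013,0,0,0,0.055],[0,0,0.008,0,0,0,0.055],[0,0,0,0,0,0,0.055],[0,0,0,0,0,0,0.015],[0,0,0,0,0,0,0.015],[0,0,0,0,0,0,0.015],[0,0,0,0,0,0,0.015],[0,0,0,0,0,0,0.015]],
  ],
)

```text
t: 18.1
eef_pos: [0.4517, -0.2794, -0.035]
tool_rot: [-0.0, 0.852, -0.524, 0.0]
contact_force: [-1.6, -0.6, 6.8]
gripper_width: 0.259
grasp_force: 39.6
```

>>> move_arm(
  commands=[
    [[0,0,-0.01,0,0,0,0.015],[0,0,-0.03,0,0,0,0.015],[0,0,-0.035,0,0,0,0.015],[0,0,-0.035,0,0,0,0.015],[0,0,0,0,0,0,0.015],[0,0,0,0,0,0,0.015]],
  ],
)

```text
t: 18.85
eef_pos: [0.4511, -0.2787, 0.0742]
tool_rot: [-0.0, 0.852, -0.524, -0.0]
contact_force: [-1.1, -0.0, -0.6]
gripper_width: 0.254
grasp_force: 39.3
```

```bash
cat >> h.py <<'E'
def asc(n,p,hw=24,hh=16,sat=100):
    im=imaging.read_camera(n);h=cv2.cvtColor(im,cv2.COLOR_RGB2HSV);q=proj(n,p);print("exp",q.round(1));q=q.astype(int)
    m=(h[...,0]>10)&(h[...,0]<34)&(h[...,1]>sat)
    for v in range(q[1]-hh,q[1]+hh):print(v,"".join("#" if a else("o" if g<62 else ".") for a,g in zip(m[v,q[0]-hw:q[0]+hw],im[v,q[0]-hw:q[0]+hw].max(1))),q[0]-hw)
E
python3 - <<'E'
from h import *
rpt();p=bot.get_obs()["eef_pos"];asc("scene",p+[0,0,.045])
E
```

```text
18.85 [ 0.4511 -0.2787  0.0742] [-1.000e-04  8.518e-01 -5.238e-01 -2.000e-04] [-1.1 -0.  -0.6] 0.254 [ 0.12   0.418  0.395  2.029 -0.235  0.737 -2.014]
exp [151.5 212.1]
196 ooooooooooooooo..........oooooooooooooooooooo... 127
197 ooooooooooooooooo........ooooooooooooooooooo.... 127
198 ...oooooooooooooo.........ooooooooooooooooo..... 127
199 ....ooooooooooooo.........ooooooooooooooooo..... 127
200 .....ooooooooooooo........ooooooooooooooooo..... 127
201 ......oooooooooooo.........ooooooooooooooo...... 127
202 .......ooooooooooo.........ooooooooooo.......... 127
203 .......ooo..oooooo.........oooooooooo........... 127
204 ........oo..oooooo.........oooooooooo........... 127
205 ........oo..oooooo.....##.....ooooooo........... 127
206 ........oo...oooo.########o...ooooooo........... 127
207 .........o...oooo########.....ooooooo........... 127
208 .........o...ooo.#########.....ooooooo.......... 127
209 .........oo..ooo####..####.....ooooooo.......... 127
210 .........oo...oo##########.o...ooooooo.......... 127
211 ..........o...oo.#########.....ooooooo.......... 127
212 ..........o...
[... 193 characters left out ...]
............ 127
216 ...............ooo.########.....ooo............. 127
217 ...............ooo..#######.....ooo............. 127
218 .....................#######....o............... 127
219 .....................######..................... 127
220 ................................................ 127
221 ................................................ 127
222 ................................................ 127
223 ................................................ 127
224 ................................................ 127
225 ................................................ 127
226 ................................................ 127
227 ................................................ 127
```

>>> move_arm(
  commands=[
    [[0,0,0,0,0,-10.5,0.015],[0,0,0,0,0,-10.5,0.015],[0,0,0,0,0,-10.5,0.015],[0,0,0,0,0,-10.5,0.015],[0,0,0,0,0,-10.5,0.015],[0,0,0,0,0,-10.5,0.015],[0.006,-0.035,0,0,0,0,0.015],[0.006,-0.047,0,0,0,0,0.015],[0.006,-0.047,0,0,0,0,0.015],[0.006,-0.047,0,0,0,0,0.015],[0.006,-0.047,0,0,0,0,0.015],[0.006,-0.047,0,0,0,0,0.015],[0.006,-0.047,0,0,0,0,0.015],[0.006,-0.047,0,0,0,0,0.015],[0.004,-0.033,0,0,0,0,0.015],[0.004,-0.02,0,0,0,0,0.015],[0,0,0,0,0,0,0.015],[0,0,0,0,0,0,0.015]],
  ],
)

```text
t: 21.15
eef_pos: [0.5085, 0.1356, 0.074]
tool_rot: [0.001, 1.0, -0.003, -0.001]
contact_force: [0.5, -0.6, -0.1]
gripper_width: 0.259
grasp_force: 39.3
```

Run:
```python
from h import *
rpt();p=bot.get_obs()["eef_pos"];asc("scene",p+[0,0,.045],20,22,90)
for z in(.045,.035,.055):print(proj("scene",p+[0,0,z]),proj("scene",[.5053,.1364,p[2]+z]))
s=imaging.read_camera("scene");cv2.imwrite("pics/k.png",crop(s[:,:,::-1],265,85,60,80,8)[:600])
```

```text
21.15 [0.5085 0.1356 0.074 ] [ 7.0e-04  1.0e+00 -2.8e-03 -6.0e-04] [ 0.5 -0.6 -0.1] 0.259 [-0.388  0.391  0.011  2.017 -0.005  0.735 -1.951]
exp [298.6 124.6]
102 .....ooooooooooooo.oooooooooooooooo..... 278
103 .....oooooooooooooooooooooooooooooo..... 278
104 .....ooooooooooooooooooooooooooooo...... 278
105 ......oooooooooooooooooooooooooooo...... 278
106 ......ooooooooooooooooooooooooo......... 278
107 ......oooooooooooo..ooooooooooo......... 278
108 .......oooooooooo....oooooooooo......... 278
109 .......oooooooooo....ooooooooo.......... 278
110 .......oooooooooo....ooooooooo.........# 278
111 ........oooooooooo...oooooooo.........## 278
112 ........oooooooooooooooooooo.........### 278
113 ........oooooooooooooooooooo........#### 278
114 ........oooooooooooooooooooo......###### 278
115 .........ooooooooooooooooooo.....####### 278
116 ............oooooooooooooooo.....####### 278
117 ..............oooooooooooooo...######### 278
118 ..............oooooooooooooo.....####### 278
119 ...............oooooo.oooooo.....####### 278
120 ...............oooooo...oooo..########## 278
121 ......
[... 682 characters left out ...]
.............#########.############### 278
136 ............#.#########.#############.## 278
137 ..........#..#####.....#.############### 278
138 ............######.....################# 278
139 ............#####.....################## 278
140 ..........#######.....#############.#### 278
141 ...........#######...##################. 278
142 ...........######....#################.. 278
143 ........########.....################... 278
144 ........#########....###############.... 278
145 ........########......##############.... 278
[298.63345958 124.58649654] [297.61775955 124.09018168]
[298.35850703 128.40190602] [297.35028446 127.90073352]
[298.9121992  120.71853551] [297.88891065 120.22725985]
```

View pics/k.png

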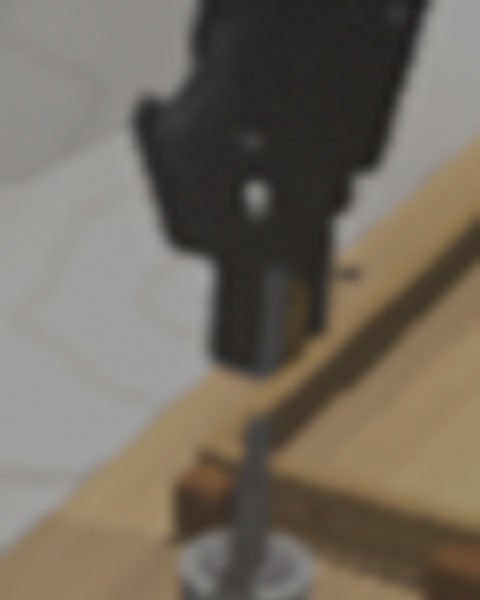

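The tip is at crop (257,418) and the gripper's centre line is at about x 271–276 against the shaft line's 265, so I'll shift about 3 mm toward -x. Then I'll lower over the latch, feeling for side force.

>>> move_arm(
  commands=[
    [[-0.003,-0.0014,0,0,0,0,0.015],[0,0,0,0,0,0,0.015],[0,0,0.01,0,0,0,0.015],[0,0,0.008,0,0,0,0.015],[0,0,0.006,0,0,0,0.015],[0,0,0.005,0,0,0,0.015],[0,0,0,0,0,0,0.015],[0,0,0,0,0,0,0.015]],
  ],
  squeeze=30,
)

```text
t: 22.25
eef_pos: [0.506, 0.1391, 0.0456]
tool_rot: [-0.0, 1.0, -0.002, 0.0]
contact_force: [-0.6, 0.1, -1.5]
gripper_width: 0.252
grasp_force: 39.3
```

>>> move_arm(
  commands=[
    [[0,0,0.005,0,0,0,0.015],[0,0,0.005,0,0,0,0.015],[0,0,0.003,0,0,0,0.015],[0,0,0,0,0,0,0.015]],
  ],
)

```text
t: 22.75
eef_pos: [0.5056, 0.1389, 0.0322]
tool_rot: [0.0, 1.0, -0.002, -0.0]
contact_force: [0.0, 0.4, 0.2]
gripper_width: 0.254
grasp_force: 39.3
```

>>> move_arm(
  commands=[
    [[0,0,0.003,0,0,0,0.015],[0,0,0.002,0,0,0,0.015],[0,0,0,0,0,0,0.015]],
  ],
)

```text
t: 23.12
eef_pos: [0.5057, 0.139, 0.0273]
tool_rot: [0.0, 1.0, -0.002, -0.0]
contact_force: [0.0, 0.3, -0.7]
gripper_width: 0.256
grasp_force: 39.3
```

>>> move_arm(
  commands=[
    [[0,0.001,0,0,0,0,0.015],[0,0,0.002,0,0,0,0.015],[0,0,0.002,0,0,0,0.015],[0,0,0,0,0,0,0.015]],
  ],
)

```text
t: 23.62
eef_pos: [0.5056, 0.138, 0.0233]
tool_rot: [0.0, 1.0, -0.002, -0.0]
contact_force: [-0.3, 0.5, -0.6]
gripper_width: 0.254
grasp_force: 39.3
```

>>> move_arm(
  commands=[
    [[0,0,0.003,0,0,0,0.015],[0,0,0.003,0,0,0,0.015],[0,0,0,0,0,0,0.015]],
  ],
)

```text
t: 24.0
eef_pos: [0.5056, 0.138, 0.0172]
tool_rot: [0.0, 1.0, -0.002, -0.0]
contact_force: [1.1, -0.3, -0.7]
gripper_width: 0.257
grasp_force: 39.3
```

No contact force with the sleeve about 10 mm down the shaft. I'll carry on to the seat.

>>> move_arm(
  commands=[
    [[0,0,0.004,0,0,0,0.015],[0,0,0.004,0,0,0,0.015],[0,0,0.004,0,0,0,0.015],[0,0,0.001,0,0,0,0.015],[0,0,0,0,0,0,0.015]],
  ],
)

```text
t: 24.62
eef_pos: [0.5058, 0.138, 0.0044]
tool_rot: [0.0, 1.0, -0.002, -0.0]
contact_force: [0.0, 0.5, -0.1]
gripper_width: 0.256
grasp_force: 39.3
```

>>> move_arm(
  commands=[
    [[0,0,0.001,0,0,0,0.015],[0,0,0.001,0,0,0,0.015],[0,0,0,0,0,0,0.015]],
  ],
)

```text
t: 25.0
eef_pos: [0.5058, 0.138, 0.0025]
tool_rot: [0.0, 1.0, -0.002, -0.0]
contact_force: [-0.2, 0.6, -0.1]
gripper_width: 0.254
grasp_force: 39.3
```

>>> move_arm(
  commands=[
    [[0,0,0.001,0,0,0,0.015],[0,0,0,0,0,0,0.015]],
  ],
)

```text
t: 25.25
eef_pos: [0.5058, 0.138, 0.0014]
tool_rot: [0.0, 1.0, -0.002, -0.0]
contact_force: [0.4, -0.5, -0.6]
gripper_width: 0.258
grasp_force: 39.3
```

>>> move_arm(
  commands=[
    [[0,0,0.0005,0,0,0,0.04],[0,0,0,0,0,0,0.04],[0,0,0,0,0,0,0.04],[0,0,-0.02,0,0,0,0.04],[0,0,-0.03,0,0,0,0.04],[0,0,-0.04,0,0,0,0.04],[0,0.04,-0.02,0,0,0,0.06],[0,0.05,0,0,0,0,0.06]],
  ],
)

```text
t: 26.25
eef_pos: [0.5072, 0.0484, 0.1131]
tool_rot: [-0.001, 1.0, -0.0, 0.002]
contact_force: [1.2, -0.7, -1.1]
gripper_width: 0.704
grasp_force: 0.0
```

Run:
```python
from h import *
rpt()
for z in(.035,.045,.055):print(z,proj("scene",[.5053,.1369,z]).round(1))
im=imaging.read_camera("scene");cv2.imwrite("pics/l.png",im[:,:,::-1]);h=cv2.cvtColor(im,cv2.COLOR_RGB2HSV)
for v in range(134,164):print(v," ".join("%3d"%k for k in h[v,283:310,1]))
```

```text
26.25 [0.5072 0.0484 0.1131] [-7.0e-04  1.0e+00 -3.0e-04  2.2e-03] [ 1.2 -0.7 -1.1] 0.704 [-0.251  0.306  0.04   2.033 -0.017  0.798 -1.772]
0.035 [295.6 154.5]
0.045 [295.8 151. ]
0.055 [296.1 147.5]
134   7   5   5  13  38  65  84  89  91  92  91  92  93 100 106 108 111 111 107  99  87  94  93  94  97  94  95
135   7   8  18  45  72  87  89  90  90  89  91  95 101 106 108 111 111 103  94  95  94  97  97  96  94  92  93
136   7  20  49  73  87  90  91  90  90  91  93 100 101  91  87  91  98  97  91  91  92  99  95  96  93  93  93
137  18  50  76  86  90  89  91  90  91  96 101 107  94  59  39  48  71  92  92  97  97  97  94  95  93  93  93
138  48  76  86  87  90  90  91  90  96 102 106 109  91  41  15  36  69  96  96  95  97  94  92  93  93  91  91
139  76  86  89  90  89  89  91  93 100 106 110 107  85  31  18  37  75  97  96  97  95  94  93  93  93  92  92
140  86  89  89  89  92  90  93 101 105 110 111 109  87  28  18  47  84  96  96  93  91  93  91  91  94  94  92
141  87  87  89  90  90  89  94 102 106 108 110 108  88  34  18  58  93 100  96  93  93  93  91  93  91  92  92
142
[... 1760 characters left out ...]
  18  63  84  88  90  88  87
158  90  90  93  90  74  25  11  12  20  21  25  33  36  35  21  10   7   8   6  11  32  76  92  89  88  87  84
159  90  89  92  91  75  30   9  16  19  16  19  16  16  15  12   8  10   9   9  15  50  79  93  91  91  90  89
160  89  90  93  90  78  30  10  15  15  18  18  14  17  14  10  12  15  13  14  19  47  78  91  93  93  92  90
161  90  91  93  91  80  37  13  15  15  15  17  14  14  11  14  17  14  18  12  13  49  81  91  92  92  92  93
162  90  90  92  91  81  50  26  15  15  14  14  17  17  11  17  14  14  15  12  29  69  89  92  92  92  91  93
163  89  91  91  88  84  72  54  38  27  15  17  14  14  11  14  14  18  18  35  71  90  93  93  92  91  91  93
```

The spacer is home: its brass band is at scene (295.5,147–157), as predicted for the seat. Now the washer.

>>> move_arm(
  commands=[
    [[-0.0092,0.045,0,0,0,0,0.06],[-0.0092,0.046,0,0,0,0,0.06],[-0.0092,0.046,0,0,0,0,0.06],[-0.0091,0.046,0.02,0,0,0,0.06],[0,0,0.04,0,0,0,0.06],[0,0,0.04,0,0,0,0.06],[0,0,0.03,0,0,0,0.06],[0,0,0.01,0,0,0,0.06],[0,0,0.004,0,0,0,0.06],[0,0,0,0,0,0,0.06],[0,0,0,0,0,0,0.06]],
  ],
)

```text
t: 27.68
eef_pos: [0.469, -0.135, -0.0321]
tool_rot: [0.0, 1.0, -0.002, 0.001]
contact_force: [-1.1, 0.1, -0.3]
gripper_width: 0.704
grasp_force: 0.0
```

>>> move_arm(
  commands=[
    [[0.001,0,0.003,0,0,0,0.055],[0,0,0.002,0,0,0,0.055],[0,0,0,0,0,0,0.055],[0,0,0,0,0,0,0.03],[0,0,0,0,0,0,0.03],[0,0,0,0,0,0,0.03],[0,0,0,0,0,0,0.03]],
  ],
  squeeze=30,
)

```text
t: 28.55
eef_pos: [0.4699, -0.135, -0.0372]
tool_rot: [0.0, 1.0, -0.002, 0.001]
contact_force: [-0.4, 0.7, 9.7]
gripper_width: 0.468
grasp_force: 32.1
```

>>> move_arm(
  commands=[
    [[0,0,0,0,0,0,0.055],[0,0,0,0,0,0,0.055],[0,0,-0.02,0,0,0,0.055],[0,0,0,0,0,-10.5,0.055],[0,0,0,0,0,-10.5,0.055],[0,0,0,0,0,-10.5,0.055],[0,0,0,0,0,-10.5,0.055],[0,0,0,0,0,-10.5,0.055],[0,0,0,0,0,-10.5,0.055],[0,0,0,0,0,-10.5,0.055],[0,0,0,0,0,-10.5,0.055],[0,0,0,0,0,-6,0.055],[0,0,0.012,0,0,0,0.055],[0,0,0.0075,0,0,0,0.055],[0,0,0,0,0,0,0.055],[0,0,0,0,0,0,0.03],[0,0,0,0,0,0,0.03],[0,0,0,0,0,0,0.03],[0,0,0,0,0,0,0.03],[0,0,0,0,0,0,0.03]],
  ],
)

```text
t: 31.05
eef_pos: [0.4699, -0.1348, -0.0371]
tool_rot: [0.0, 0.708, 0.706, 0.0]
contact_force: [0.9, 1.3, 5.9]
gripper_width: 0.465
grasp_force: 33.6
```

>>> move_arm(
  commands=[
    [[0,0,-0.012,0,0,0,0.03],[0,0,-0.03,0,0,0,0.03],[0,0,-0.035,0,0,0,0.03],[0,0,-0.035,0,0,0,0.03],[0.035,0.0045,0,0,0,0,0.03],[0.045,0.006,0,0,0,0,0.03],[0.045,0.006,0,0,0,0,0.03],[0.045,0.006,0,0,0,0,0.03],[0.045,0.006,0,0,0,0,0.03],[0.033,0.004,0,0,0,0,0.03],[0.0248,0.0033,0,0,0,0,0.03],[0,0,0,0,0,0,0.03],[0,0,0,0,0,0,0.03],[0,0,0,0,0,0,0.03]],
  ],
  squeeze=40,
)

```text
t: 32.8
eef_pos: [0.5057, 0.1361, 0.0744]
tool_rot: [0.0, 0.709, 0.705, -0.001]
contact_force: [-0.6, 1.0, -0.9]
gripper_width: 0.456
grasp_force: 40.4
```

Run:
```python
from h import *
rpt();p=bot.get_obs()["eef_pos"]
im=imaging.read_camera("scene");g=im.max(2)
print("washer mid exp",proj("scene",p+[0,0,.04]))
q=proj("scene",p+[0,0,.04]).astype(int)
for v in range(q[1]-8,q[1]+14):print(v," ".join("%3d"%k for k in g[v,q[0]-16:q[0]+16]),q[0]-16)
```

```text
32.8 [0.5057 0.1361 0.0744] [ 2.000e-04  7.091e-01  7.051e-01 -5.000e-04] [-0.6  1.  -0.9] 0.456 [-0.005  0.427 -0.464  1.997  0.269  0.777 -0.632]
washer mid exp [297.59003855 125.95785872]
117 160 162 158 121  65  60  61  49  45  41  42  83 138 159 160 158 157 156 155 153 153 151 135 101  66  49  43  43  43  39  45  82 281
118 160 162 156 118  66  60  61  51  44  40  43  85 139 159 160 159 159 159 158 157 159 154 127  87  65  57  48  43  42  39  51  94 281
119 160 160 147 107  61  60  61  50  43  40  47  92 143 160 161 160 159 159 159 160 161 156 124  81  66  61  49  41  41  39  55 103 281
120 160 158 145 104  61  61  60  49  42  41  49  96 145 161 161 159 159 159 159 160 160 154 120  77  65  61  49  44  42  39  58 106 281
121 160 160 151 113  67  61  58  47  42  39  53  98 141 156 153 149 149 149 153 155 154 150 119  79  64  60  50  42  40  39  59 107 281
122 159 160 156 127  84  66  58  47  42  45  68 102 126 132 128 126 125 126 130 134 136 137 111  74  66  59  48  43  41  40  59 100 281
123 159 159 158 148 118  83  58  45  48  64  91 108 113 111 109 106 106 107 110 114 117 118  
[... 1382 characters left out ...]
 117 137 144 145 281
134 155 155 157 158 157 155 156 158 159 159 158 156 155 153 152 151 150 145 136 118  95  76  70  68  71  87 113 128 137 144 145 145 281
135 156 157 156 155 154 155 157 159 159 158 157 155 153 151 149 145 143 134 113  88  73  68  67  71  87 115 135 142 145 145 146 145 281
136 159 159 155 153 153 157 160 160 159 157 155 152 151 148 141 129 120 105  85  71  68  69  71  87 116 137 143 146 145 145 146 150 281
137 160 158 154 154 157 159 159 159 157 156 153 150 147 142 125 101  88  78  71  67  69  70  87 116 136 144 147 146 145 147 151 156 281
138 158 156 155 157 159 160 159 158 156 154 151 146 143 137 111  83  73  68  67  68  71  88 116 137 144 146 146 146 147 152 156 158 281
```

The washer is level in the grip, with its hole at scene (296.6,126.5) and the spindle line at 297.5. I'll move +2 mm in y and lower it, feeling for force.

>>> move_arm(
  commands=[
    [[0.0018,0.0006,0,0,0,0,0.03],[0,0,0.01,0,0,0,0.03],[0,0,0.009,0,0,0,0.03],[0,0,0.006,0,0,0,0.03],[0,0,0.004,0,0,0,0.03],[0,0,0,0,0,0,0.03],[0,0,0,0,0,0,0.03]],
  ],
)

```text
t: 33.72
eef_pos: [0.5067, 0.1397, 0.0457]
tool_rot: [0.0, 0.708, 0.706, 0.0]
contact_force: [-0.2, 0.2, -0.4]
gripper_width: 0.463
grasp_force: 40.4
```

>>> move_arm(
  commands=[
    [[0,0,0.005,0,0,0,0.03],[0,0,0.005,0,0,0,0.03],[0,0,0.005,0,0,0,0.03],[0,0,0,0,0,0,0.03],[0,0,0,0,0,0,0.03]],
  ],
)

```text
t: 34.35
eef_pos: [0.5065, 0.1397, 0.0305]
tool_rot: [-0.0, 0.708, 0.706, -0.0]
contact_force: [1.3, -0.2, 0.3]
gripper_width: 0.461
grasp_force: 40.4
```

>>> move_arm(
  commands=[
    [[0,0,0.003,0,0,0,0.03],[0,0,0.002,0,0,0,0.03],[0,0,0.002,0,0,0,0.03],[0,0,0,0,0,0,0.03]],
  ],
)

```text
t: 34.85
eef_pos: [0.5064, 0.1396, 0.0233]
tool_rot: [-0.0, 0.708, 0.706, -0.0]
contact_force: [0.7, -0.0, -0.1]
gripper_width: 0.462
grasp_force: 40.4
```

>>> move_arm(
  commands=[
    [[-0.0012,-0.0003,0,0,0,0,0.03],[0,0,0.002,0,0,0,0.03],[0,0,0.001,0,0,0,0.03],[0,0,0,0,0,0,0.03]],
  ],
)

```text
t: 35.35
eef_pos: [0.5062, 0.1384, 0.0204]
tool_rot: [-0.0, 0.708, 0.706, -0.0]
contact_force: [-0.3, 0.6, -0.8]
gripper_width: 0.462
grasp_force: 40.4
```

>>> move_arm(
  commands=[
    [[0,0,0.001,0,0,0,0.03],[0,0,0,0,0,0,0.03]],
  ],
)

```text
t: 35.6
eef_pos: [0.5062, 0.1384, 0.0194]
tool_rot: [-0.0, 0.708, 0.706, -0.0]
contact_force: [1.0, 0.0, -1.2]
gripper_width: 0.461
grasp_force: 40.4
```

>>> move_arm(
  commands=[
    [[0,0,0,0,0,0,0.06],[0,0,0,0,0,0,0.06],[0,0,0,0,0,0,0.06],[0,0,-0.02,0,0,0,0.06],[0,0,-0.04,0,0,0,0.06],[0,0,-0.04,0,0,0,0.06],[0,0.029,0,0,0,0,0],[0,0,0,0,0,0,0],[0,0,0,0,0,0,0],[0,0,0,0,0,0,0]],
  ],
)

```text
t: 36.85
eef_pos: [0.5342, 0.1383, 0.119]
tool_rot: [-0.0, 0.708, 0.706, -0.001]
contact_force: [-0.1, -0.6, 0.8]
gripper_width: -0.004
grasp_force: 0.0
```

Run:
```python
from h import *
rpt()
for z in(.055,.061,.0865):print(z,proj("scene",[.5053,.1369,z]).round(1))
im=imaging.read_camera("scene");g=im.max(2)
for v in range(132,162):print(v," ".join("%3d"%k for k in g[v,283:310]))
```

```text
36.85 [0.5342 0.1383 0.119 ] [-3.000e-04  7.081e-01  7.061e-01 -7.000e-04] [-0.1 -0.6  0.8] -0.004 [ 0.017  0.407 -0.48   1.899  0.237  0.892 -0.581]
0.055 [296.1 147.5]
0.061 [296.2 145.4]
0.0865 [296.9 136.2]
132 158 159 158 158 159 157 156 156 157 157 156 155 153 151 150 147 147 146 142 125  98  78  71  70  71  71  89
133 157 158 158 157 157 157 157 157 158 157 155 153 151 150 148 147 144 140 124  98  76  70  70  72  80  92 116
134 155 156 156 154 155 157 157 157 156 155 153 151 150 148 147 144 135 116  94  77  69  69  72  87 112 127 137
135 155 153 152 153 156 157 157 157 155 153 151 149 146 145 142 133 112  88  73  69  69  73  86 114 134 141 143
136 154 151 152 156 157 158 158 156 154 151 150 146 142 136 128 110  87  72  69  69  72  86 115 134 142 144 144
137 153 152 155 157 158 157 157 154 151 149 146 142 128 119 111  93  76  70  70  72  88 115 135 142 144 144 144
138 153 155 157 158 157 157 154 153 149 144 142 135 115  95  87  79  71  69  72  89 116 136 144 145 145 144 146
139 156 158 158 158 156 155 152 150 147 143 140 128 101  78  72  69  67  71  88 116 137 144 145 145 144 1
[... 1770 characters left out ...]
 135 142 144 129 116 111 103
156 152 152 154 153 128  93  73  68  67  69  73  77  79  79  77  75  69  66  89 121 138 151 156 152 147 143 128
157 152 154 157 155 127  88  75  73  69  68  69  72  73  73  72  71  67  66  82 115 129 147 158 158 158 156 151
158 154 155 157 153 123  85  75  77  75  72  71  71  71  70  70  70  72  73  81 104 120 143 156 158 158 158 158
159 153 151 149 145 116  82  75  79  79  78  76  76  76  76  76  77  79  78  79  91 118 141 150 154 153 152 155
160 147 145 145 142 114  83  79  81  82  82  82  82  83  83  84  83  83  81  81  91 115 137 146 149 149 149 149
161 143 143 142 138 111  83  79  85  85  87  87  87  87  88  88  88  86  86  87 102 119 137 146 148 148 147 148
```

The washer is seated: its disc is at scene 287–304, centred near (296,146), with the spacer below it and the latch upright. Now the latch push from the +x side.

>>> move_arm(
  commands=[
    [[0,0,0.035,0,0,0,0],[0,0,0.03,0,0,0,0],[0,0,0.0125,0,0,0,0],[0,0,0,0,0,0,0],[0,-0.006,0,0,0,0,0],[0,-0.006,0,0,0,0,0],[0,0,0,0,0,0,0]],
  ],
)

```text
t: 37.78
eef_pos: [0.5229, 0.1384, 0.0426]
tool_rot: [0.0, 0.708, 0.706, 0.0]
contact_force: [0.2, 0.1, -0.2]
gripper_width: -0.003
grasp_force: 0.0
```

>>> move_arm(
  commands=[
    [[0,-0.005,0,0,0,0,0],[0,-0.005,0,0,0,0,0],[0,-0.005,0,0,0,0,0],[0,0,0,0,0,0,0]],
  ],
)

```text
t: 38.28
eef_pos: [0.5078, 0.1385, 0.042]
tool_rot: [-0.0, 0.708, 0.706, -0.0]
contact_force: [1.5, 0.3, 2.5]
gripper_width: -0.002
grasp_force: 1.0
```

>>> move_arm(
  commands=[
    [[0,-0.005,0,0,0,0,0],[0,-0.005,0,0,0,0,0],[0,-0.006,0,0,0,0,0],[0,0,0,0,0,0,0]],
  ],
)

```text
t: 38.78
eef_pos: [0.4912, 0.1384, 0.0418]
tool_rot: [-0.0, 0.708, 0.706, -0.001]
contact_force: [0.1, 0.7, -0.3]
gripper_width: -0.001
grasp_force: 0.0
```

Contact was felt and then vanished, so it seems to have snapped over. I'll go 4 mm further, then clear away upward and check.

>>> move_arm(
  commands=[
    [[0,-0.004,0,0,0,0,0],[0,0,0,0,0,0,0],[0,0,-0.03,0,0,0,0],[0,0,-0.04,0,0,0,0],[-0.05,0,-0.02,0,0,0,0],[-0.05,0,0,0,0,0,0],[0,0,0,0,0,0,0],[0,0,0,0,0,0,0]],
  ],
)

```text
t: 39.78
eef_pos: [0.4879, 0.039, 0.132]
tool_rot: [-0.0, 0.708, 0.706, 0.0]
contact_force: [0.6, 1.0, 0.5]
gripper_width: -0.003
grasp_force: 0.0
```

Run:
```python
from h import *
rpt()
print("tip down",proj("scene",[.4853,.136,.0665]),"tip up",proj("scene",[.5053,.1364,.0865]),proj("top",[.4853,.136,.0665]))
im=imaging.read_camera("scene");g=im.max(2)
for v in range(132,160):print(v," ".join("%3d"%k for k in g[v,283:310]))
g=imaging.read_camera("top").max(2)
print("top")
for v in range(185,218):print(v," ".join("%3d"%k for k in g[v,105:135]))
```

```text
39.77 [0.4879 0.039  0.132 ] [-1.000e-04  7.084e-01  7.058e-01  2.000e-04] [0.6 1.  0.5] -0.003 [ 0.203  0.29  -0.478  2.028  0.173  0.862 -0.375]
tip down [289.00492258 141.29477263] tip up [296.7608946  136.29740586] [121.89791071 208.23020875]
132 157 157 158 158 158 156 156 157 157 157 156 154 152 150 149 147 147 146 141 124  98  78  70  70  70  72  88
133 156 157 158 157 156 157 156 157 156 156 154 152 151 149 148 146 144 139 124  99  76  69  69  71  79  92 115
134 155 156 155 153 155 156 157 157 155 155 153 151 149 147 146 144 134 116  94  76  70  69  71  87 112 127 137
135 154 153 152 153 156 157 157 157 155 152 151 149 146 145 143 133 112  87  73  69  69  71  87 114 133 141 143
136 154 150 151 155 157 157 157 155 153 151 148 146 144 141 131 111  86  72  70  69  72  87 114 135 141 145 144
137 152 151 155 157 157 157 156 153 151 148 145 143 139 126 107  85  72  70  69  71  88 114 135 142 144 144 144
138 153 155 157 158 157 155 154 152 148 144 141 137 124 102  80  71  69  69  72  87 116 135 143 145 144 144 146
139 156 157 158 157 156 154 152 149 145 142 140 127 102  80  69  69  
[... 5678 characters left out ...]
  11  11   2  20  32  33  23  21  23  24  29  32  22  31  34  22  24  17  17  31
213   3   6  13  11   8   2   0  19  12   6   7  14  16  27  28  28  25  23  21  36  29  22  29  19  28  27  23  26  17  31
214  10   8  19   6   2   5   8  11  13  19   0   0  13  19  32  29  32  28  28  33  24  28  30  25  36  30  24  31  25  19
215  13  13   2  13   5   8   2  24  19  17   0   9  13  25  32  30  21  20  30  24  31  27  32  29  18  30  32  28  25  21
216  14  12   1  19   0   0   0  13   9  20   9  11  21  15  30  26  25  25  24  26  28  26  21  24  35  28  30  28  36  28
217  19   2   6  19   8   0   9   5  15   0   9  13   5  11  30  31  31  28  21  32  31  29  30  20  26  33  34  26  31  34
```

In scene, the upright bar at (297,136–146) is gone. A level bar now runs left to about (289,142), where the lowered tip was predicted, over the washer. Handing in.

```bash
python3 -c "
from station import bot
print(bot.hand_in())"
```

```text
the job is handed in; nothing more can be done
None
```

The job is handed in at about 40 s of the 64 s allowed: the camera showed the spacer and washer home on the spindle and the latch down level over the washer, but `hand_in` gave no verdict.

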